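# Hold a busbar link in the slot of a switch box

## Robot

A 6-joint arm with a two-finger parallel gripper is mounted at the origin on the work surface. World frame = base frame: x ahead of the robot, y to its left, z up, the work surface at z = 0. Lengths are in m, angles in rad, forces in N, time in s.
With the tool pointing down it reaches from about 0.425 to 0.95 m from the base axis. Payload 3.5 kg.
Tool frame: the origin (TCP) lies on the centre line of the jaws, within the pads' length; the fingertips stand 14 mm ahead of it and the grasp point (between the pads) lies 5 mm behind it (ctrl.finger_overhang is the distance from the TCP to the fingertips, in m); z points along the fingers, y is the line along which they close (so a half turn about z gives the same grasp; the last joint's range is limited). The gripper opens to 85 mm and grips with 20 to 120 N. Pads are 22 mm wide; open, the fingers measure 114 mm over their backs; the gripper's body (76 mm by 85 mm) begins 54 mm behind the grasp point. The pads swing forward as they close: fully open they stand 13 mm farther back than shut.
Start: joints at [1.068, 0.286, 1.577, -0, 1.279, -0.15], TCP at [0.233, 0.633, 0.218] pointing down, gripper open.
Joint ranges: [-2.77, 2.77], [-0.9, 2.22], [0.21, 2.48], [-1.53, 4.67], [0.24, 2.81], [-2.84, 2.84]. Speed limits (rad/s): [2.79, 2.79, 3.14, 3.14, 3.14, 3.14].

## Interface

Orientations are given as a unit quaternion [x, y, z, w].
In Python, from plant import ctrl gives the robot as it stands.
- The arm moves only by the tool send_rows, never from a script. Its argument "moves" is text: rows parted by semicolons, each of 7 numbers parted by spaces: the turn, a rotation vector about the tool's x, y, z in units of 360 degrees (1.0 is 360 degrees), then the shift along the tool's x, y, z in units of 20 cm (1.0 is 20 cm), then the gripper's target within -1 to 1 (fully open at 1, half-way at 0, shut at -1). A call has 1 to 12 rows; each row is the pose to reach, as a shift and turn from the pose commanded when the call began, along the tool's axes at that moment, turning the shorter way round; what a row does not reach only later rows make up. A row lasts 1/8 s, in which the tool goes at most 62.5 mm and 10.7 degrees, less where a joint would pass 70% of its speed; a pose out of reach is approached as far as the arm can. A call with a number of a shift or a turn outside -1 to 1 is refused whole. A call with a gripper value outside its range is refused whole. The fingers move at their own pace and stop on an object; "newtons" is the grip in N (left out, the last holds). Time passes only in rows, so rows that repeat a pose let the fingers close. It gives the time, the measured TCP pose, the force, the opening and the grip force at its end, in the units of the state.
- ctrl.get_state(): the state, without advancing time (a new reading comes with each control period).
- ctrl.read_camera(name): name is "side" or "top"; returns a dict with "image" (420x560x3 uint8, red, green, blue), "fovy" (degrees; the focal length in pixels is half the picture's height over the tangent of half this angle, whatever the lens; pixels are square), "cx", "cy" (the principal point, pixels), "extrinsics" (4x4, takes a point from camera to world coordinates). Camera axes: x right, y up, looking along -z (the intrinsics and any distortion apply to the point x, -y, -z); pixel columns grow to the right and rows downward; lengths in m; the calibration is good to about 2 mm. A picture is of the moment at which its call begins. There is no depth.
- ctrl.sign_off(): hands the job in; it is judged then, once.
The state is a dict: "time": time; "qpos": joint angles; "dq": joint speeds; "joint_efforts": joint torques, N m; "eef_pos": TCP position; "tcp_rot": TCP orientation; "contact_force": force on the tool from outside, world axes, zero at the start; "wrist_torque": the same for the moment, N m; "opening": opening from 0.0 (shut) to 1.0 (fully open); "finger_force": force on a finger pad.
Only numpy, scipy, OpenCV 4.12 (cv2) and the standard library are available. Lean on these libraries where they do the work, as an engineer would, in place of code of your own. Each camera call takes 0.05 s, during which the arm holds its last target. There are 200 camera calls.

## Task

Slide the steel shutter on the lid of the grey switch box all the way to its stop so that the slot is open, then take the copper link out of the wooden stand by its black grip and lower its blade through the slot until about 20 mm of the blade still shows between the lid and the grip. The job ends holding: finish with the link still gripped, upright and still at that height, its grip not resting on the lid and its blade not pressed hard against the slot, as for a colleague who would clamp it from inside. Leave the screwdriver, the tape roll and the carton where they are.

Things in the scene. Friction and masses are not known exactly. Their poses are not given: they have to be found in the camera images.
- enclosure: Grey plastic switch box fixed to the bench on its back, lid up: 160 mm (x) by 200 mm (y), lid top 120 mm above the bench, lid 6 mm thick, hollow below for over 100 mm. Origin at the centre of its underside, z up. On the lid two aluminium runners, 10 mm high, lie along y from 21 to 29 mm either side of the middle; the shutter slides between them.
- slot (a point): Centre of the slot's mouth, at the top face of the box's lid, 40 mm to the -y side of the box's middle. z points up out of the slot, y is the slot's long direction, x crosses it (as the box's axes). A plain opening through the lid, 10 mm (x) by 44 mm (y).
- shutter (a joint): Travel of the steel shutter over the slot, in m: 0 = centred over the slot (covers it), 0.070 = at its open stop. It slides along +y of the slot and stays where it is left; friction about 3 N.
- shutter_fin (a point): Centre of the upright steel fin on the shutter by which it is moved. The fin is 14 mm thick along the slide direction (its own y, the slot's +y), 30 mm wide along x and 30 mm high; this point is 20 mm above the lid, the fin's top 35 mm above it. The shutter's plate below it is 56 mm (y) by 40 mm (x), its top 5 mm above the lid.
- link_grip (a point): Centre of the black plastic grip of the copper link (loose, about 0.28 kg), 24 mm (x) by 56 mm (y) by 50 mm high. z points up along the link, x across its thickness, y across its width. Under the grip hangs the copper blade, 8 mm (x) by 40 mm (y): it starts 25 mm below this point and ends in a V edge 104 mm below it. Half a turn about z makes no difference.
- stand: Fixed wooden block in which the link hangs at the start, the grip's underside resting on the block's top: 70 mm (x) by 110 mm (y) by 85 mm high, with an upright slot 12 mm (x) by 46 mm (y), open at the top. Origin at the centre of its underside, z up; x and y as the link's.
- screwdriver: Bystander: a screwdriver lying on the bench. Leave alone.
- tape_roll: Bystander: a black roll of tape lying flat, 70 mm across, 19 mm high, origin at the centre of its underside. Leave alone.
- carton: Bystander: a small white cardboard box, 60 x 90 x 50 mm high, origin at the centre of its underside. Leave alone.
Things that resemble listed ones, but are neither listed nor needed, are in the scene too. Of the things that look like the part that bears link_grip, the middle-sized one is meant.

How it is judged:
By the outcome, as a careful person would: the job done as asked, in the order asked, and still so for the second after the job is handed in, while the arm keeps its last pose, push and grip.
It also fails if it takes over 64 s, if anything falls off the work surface, if the arm or the gripper's body presses on something with over 40 N, if the wrist force passes 120 N, or if a joint passes its speed limit or range.

## Working session

There is one attempt and no reset: what is moved stays moved. The work goes in short steps, Python scripts to look and compute and a tool call to move; the robot and the scene stay as the last step left them, time stands still between calls to the robot, and variables do not carry over. Pictures are saved under pics/ and viewed, at most 10 in all, crops included, and the job is handed in when it is done.

Besides the shell and the picture viewer there is one more tool, called after "Request:" as name(argument=value, ...) on one line, values as JSON. send_rows: Moves the arm, as the interface text tells. Its arguments: {"type":"object","properties":{"moves":{"type":"string"},"newtons":{"type":"number"}},"required":["moves"]}

```bash
ls; mkdir -p pics
python3 - <<'E'
from plant import ctrl
import cv2,numpy as np
for n in ("side","top"):
    c=ctrl.read_camera(n); cv2.imwrite(f"pics/{n}0.png",c["image"][:,:,::-1])
    print(n,{k:(np.round(v,4).tolist() if k!="image" else 0) for k,v in c.items()})
s=ctrl.get_state();print(s)
E
```

```text
pics
side {'image': 0, 'fovy': 57.3854, 'cx': 277.1678, 'cy': 206.9302, 'extrinsics': [[0.7377, 0.5086, -0.444, 0.0221], [-0.6749, 0.5392, -0.5038, -0.5655], [-0.0168, 0.6713, 0.741, 0.9576], [0.0, 0.0, 0.0, 1.0]]}
top {'image': 0, 'fovy': 49.6131, 'cx': 282.712, 'cy': 200.055, 'extrinsics': [[-0.0095, 0.9882, -0.1527, 0.3748], [-1.0, -0.0094, 0.0014, 0.0153], [-0.0, 0.1527, 0.9883, 1.1849], [0.0, 0.0, 0.0, 1.0]]}
{'time': 0.1, 'qpos': array([ 1.06801236e+00,  2.87117884e-01,  1.57800339e+00,  2.43896313e-05,
        1.27860091e+00, -1.50003625e-01]), 'dq': array([ 0.00051576, -0.00248157, -0.0033002 ,  0.00023538, -0.00067491,
       -0.00077328]), 'joint_efforts': array([ 3.11286149e-04, -4.07299376e+01, -2.93696845e+01, -1.64899266e-04,
        3.45074463e-03, -1.01053493e-05]), 'eef_pos': array([0.23288944, 0.63290146, 0.21627305]), 'tcp_rot': array([ 1.75480278e-01,  9.84482371e-01, -1.00480599e-03, -3.52452227e-04]), 'contact_force': array([-1.82489923,  0.84041038, -0.26034786]), 'wrist_torque': array([0.00643541, 0.04635034, 0.03738166]), 'finger_force': 0.0, 'opening': 0.998454475424556}
```

View pics/side0.png

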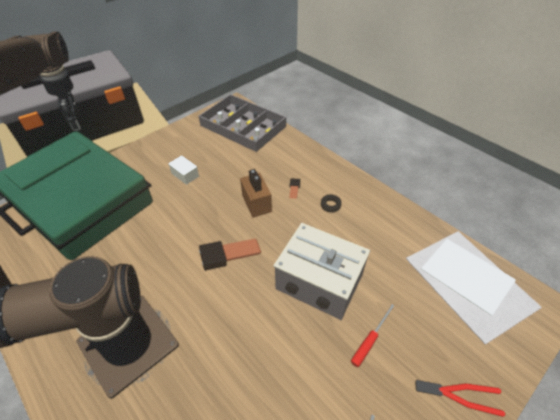

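View pics/top0.png

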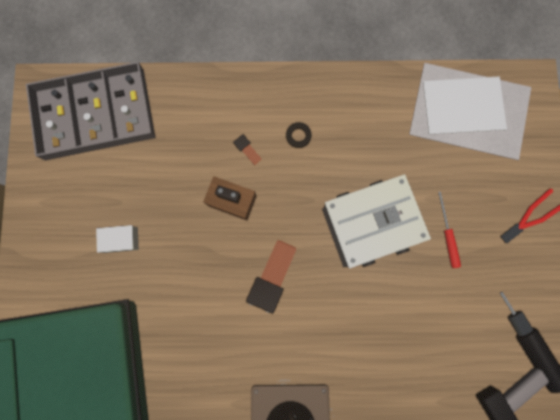

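The side view shows the box at about (322,268), the stand with the link at (256,193), the fin at (330,257), and loose decoy links at (228,252) and (295,187). The top view shows the box at (378,221), the stand at (230,197) and the fin at about (388,216). Next I'll enlarge these for pixel picking.

Run:
```python
import cv2,numpy as np
t=cv2.imread("pics/top0.png");s=cv2.imread("pics/side0.png")
def crop(im,x,y,w,h,f):
    c=cv2.resize(im[y:y+h,x:x+w],None,fx=f,fy=f,interpolation=cv2.INTER_CUBIC)
    for k in range(0,w,10):
        cv2.line(c,(k*f,0),(k*f,8 if (x+k)%50 else 16),(0,0,255),1); 
        if (x+k)%20==0: cv2.putText(c,str(x+k),(k*f+2,20),0,.35,(0,0,255),1)
    for k in range(0,h,10):
        cv2.line(c,(0,k*f),(8,k*f),(0,0,255),1)
        if (y+k)%20==0: cv2.putText(c,str(y+k),(8,k*f+4),0,.35,(0,0,255),1)
    return c
A=crop(t,320,170,120,100,4);B=crop(t,195,170,80,60,4)
C=crop(s,270,220,110,100,4);D=crop(s,230,160,80,60,4)
o=np.zeros((400,800,3),np.uint8);o[:400,:480]=A;o[:240,480:800]=B;cv2.imwrite("pics/ctop.png",o)
o=np.zeros((400,760,3),np.uint8);o[:400,:440]=C;o[:240,440:760]=D;cv2.imwrite("pics/cside.png",o)
```

```text
(no output)
```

View pics/ctop.png

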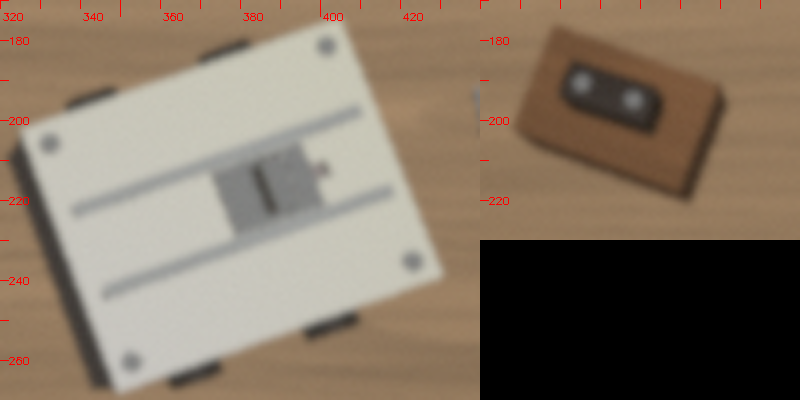

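View pics/cside.png

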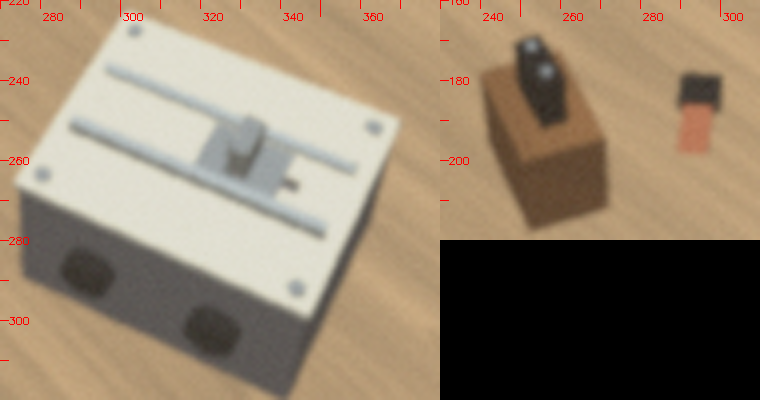

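```bash
cat > geo.py <<'E'
import numpy as np
from plant import ctrl
from scipy.optimize import least_squares
def cams():
    return {n:ctrl.read_camera(n) for n in("top","side")}
def proj(c,P):
    E=c["extrinsics"];p=(np.atleast_2d(P)-E[:3,3])@E[:3,:3]
    f=c["image"].shape[0]/2/np.tan(np.radians(c["fovy"])/2)
    return np.c_[c["cx"]+f*p[:,0]/-p[:,2],c["cy"]-f*p[:,1]/-p[:,2]]
def atz(c,uv,z):
    E=c["extrinsics"];f=c["image"].shape[0]/2/np.tan(np.radians(c["fovy"])/2)
    d=E[:3,:3]@np.array([(uv[0]-c["cx"])/f,-(uv[1]-c["cy"])/f,-1]);o=E[:3,3]
    return o+d*(z-o[2])/d[2]
def pose(q,L):
    c,s=np.cos(q[2]),np.sin(q[2]);L=np.asarray(L,float)
    return np.c_[q[0]+c*L[:,0]-s*L[:,1],q[1]+s*L[:,0]+c*L[:,1],L[:,2]]
def fit(C,obs,q0):
    def r(q): return np.concatenate([(proj(C[n],pose(q,[p]))-uv).ravel() for n,p,uv in obs])
    o=least_squares(r,q0,loss="soft_l1");return o.x,r(o.x).reshape(-1,2)
E
python3 - <<'E'
from geo import *
C=cams()
cr=lambda ox,oy,px:lambda x,y:((x-px+.5)/4-.5+ox,(y+.5)/4-.5+oy)
A=cr(320,170,0);B=cr(195,170,480);S=cr(270,220,0);D=cr(230,160,440)
z=.12
box=[("top",(.08,.1,z),A(20,132)),("top",(.08,-.1,z),A(342,20)),("top",(-.08,-.1,z),A(442,275)),("top",(-.08,.1,z),A(115,392)),
("side",(.08,.1,z),S(125,10)),("side",(.08,-.1,z),S(400,119)),("side",(-.08,-.1,z),S(312,319)),("side",(-.08,.1,z),S(15,185))]
for sel in(box[:4],box[4:],box):
    q,r=fit(C,sel,[.37,-.2,.3]);print("box",q.round(4));
print(r.round(1).tolist())
print("slot",pose(q,[(0,-.04,.12)]),"fin px",A(266,190),proj(C["top"],pose(q,[(0,-.04,.155)])),S(248,130),proj(C["side"],pose(q,[(0,-.04,.155)])))
z=.085
st=[("top",(.035,.055,z),B(556,26)),("top",(.035,-.055,z),B(714,90)),("top",(-.035,-.055,z),B(684,195)),("top",(-.035,.055,z),B(519,128)),
("side",(-.035,.055,z),D(480,73)),("side",(-.035,-.055,z),D(524,161)),("side",(.035,-.055,z),D(605,140)),("side",(-.035,-.055,0),D(530,229)),("side",(.035,-.055,0),D(608,207))]
for sel in(st[:4],st[4:],st):
    q,r=fit(C,sel,[.4,.15,-.35]);print("stand",q.round(4))
print(r.round(1).tolist())
for zz in(.135,.137): print("screw mids",atz(C["top"],B(608,91.5),zz),atz(C["side"],D(539,59),zz))
for a in((582,83),(634,100)):print(atz(C["top"],B(*a),.135))
E
```

```text
box [ 0.4886 -0.2081  0.3264]
box [ 0.4887 -0.2102  0.3419]
box [ 0.4887 -0.2092  0.3326]
[[1.3, 0.2], [-0.8, 0.4], [-0.3, -0.2], [1.6, -0.5], [0.3, 1.0], [-0.8, 0.6], [-1.1, -1.6], [0.6, -0.6]]
slot [[ 0.50175568 -0.24697496  0.12      ]] fin px (386.125, 217.125) [[397.03742685 212.87277483]] (331.625, 252.125) [[337.55487296 255.70342082]]
stand [ 0.5535  0.1443 -0.3729]
stand [ 0.556  0.146 -0.368]
stand [ 0.5543  0.1448 -0.3684]
[[0.1, -0.3], [2.2, -0.9], [-0.7, -0.6], [-1.3, 0.5], [-0.2, 0.0], [-0.6, 0.5], [0.2, -0.3], [-0.3, 1.2], [0.1, 0.7]]
screw mids [0.55611188 0.1450879  0.135     ] [0.55597678 0.14456694 0.135     ]
screw mids [0.55576641 0.14484061 0.137     ] [0.55467873 0.14284045 0.137     ]
[0.56131464 0.16038307 0.135     ]
[0.55091666 0.1298149  0.135     ]
```

Run:
```python
from geo import *
C=cams()
A=lambda x,y:((x+.5)/4-.5+320,(y+.5)/4-.5+170)
S=lambda x,y:((x+.5)/4-.5+270,(y+.5)/4-.5+220)
q=np.array([.4887,-.2092,.3326]);c,s=np.cos(q[2]),np.sin(q[2])
def loc(n,uv,z):
    p=atz(C[n],uv,z)[:2]-q[:2];return (1000*np.array([c*p[0]+s*p[1],-s*p[0]+c*p[1]])).round(1).tolist()
for nm,n,f,pts,z in[("plate","top",A,[(213,173),(236,236),(300,143),(324,205)],.125),("mark","top",A,[(313,170),(328,167),(320,170)],.12),("mark","side",S,[(282,181),(298,188)],.12),
 ("plate","side",S,[(196,165),(278,198),(296,158),(215,120)],.125),("run","top",A,[(75,212),(358,110),(105,295),(390,190)],.13),("run","side",S,[(110,67),(355,170),(72,122),(325,234)],.13),("fintop","top",A,[(257,168),(272,213)],.155),("fintop","side",S,[(235,135),(262,122),(248,118)],.155)]:
    print(nm,n,[loc(n,f(*p),z) for p in pts])
```

```text
plate top [[20.1, 5.1], [-19.0, 5.9], [19.5, -49.7], [-19.4, -49.3]]
mark top [[2.2, -52.3], [0.9, -61.3], [0.8, -56.2]]
mark side [[0.8, -50.5], [0.6, -61.6]]
plate side [[-17.0, 2.5], [-15.7, -54.0], [18.2, -52.6], [21.4, 6.1]]
run top [[25.4, 90.4], [26.0, -87.6], [-25.5, 91.0], [-24.2, -87.5]]
run side [[25.2, 85.9], [23.7, -90.2], [-27.4, 87.6], [-29.8, -90.5]]
fintop top [[12.8, -12.7], [-14.1, -11.3]]
fintop side [[-4.2, -16.7], [13.1, -27.9], [11.9, -18.8]]
```

The shutter stands about 18 mm open: the plate is centred at local y = -22 mm, and a bit of the slot is exposed at (401,212) in the top view. I'll grip the fin across y and slide it.

```bash
cat > mv.py <<'E'
import sys
from geo import *
from scipy.spatial.transform import Rotation as R
def plan(pts):
    """pts: (x,y,z,angle deg of tool y in world); prints rows relative to measured pose"""
    s=ctrl.get_state();R0=R.from_quat(s["tcp_rot"]);p0=s["eef_pos"]
    print("now",p0.round(4),"yaw",round(np.degrees(np.arctan2(*R0.as_matrix()[[1,0],1])),2),"F",s["contact_force"].round(1),"op",round(s["opening"],3),"t",round(s["time"],2))
    for x,y,z,a in pts:
        a=np.radians(a);M=np.array([[-np.sin(a),np.cos(a),0],[np.cos(a),np.sin(a),0],[0,0,-1]]).T
        ys=M[:,1]; M=np.c_[np.cross(ys,[0,0,-1]),ys,[0,0,-1]]
        t=(R0.inv()*R.from_matrix(M)).as_rotvec()/(2*np.pi)
        d=R0.inv().apply(np.array([x,y,z])-p0)/.2
        print(t.round(4),d.round(4))
if __name__=="__main__": plan(eval(sys.argv[1]))
E
python3 - <<'E'
from mv import *
q=(.4887,-.2092,.3326)
f=pose(q,[(0,-.022,.145)])[0];print(f)
plan([(.40,.46,.25,10),(f[0],f[1],.25,-70.9),(f[0],f[1],.145,-70.9)])
E
```

```text
[ 0.49588304 -0.22999433  0.145     ]
now [0.2331 0.6332 0.2171] yaw 69.79 F [ 0.2 -0.1 -0.1] op 0.998 t 0.3
[-1.000e-04  0.000e+00  1.661e-01] [-1.0824 -0.5246 -0.1644]
[-1.000e-04  1.000e-04  3.908e-01] [-2.7243 -3.5964 -0.1623]
[-1.000e-04  1.000e-04  3.908e-01] [-2.7244 -3.596   0.3627]
```

Request:
send_rows(moves="0 0 0.13 -0.95 -0.95 -0.16 1;0 0 0.13 -0.95 -0.95 -0.16 1;0 0 0.13 -0.95 -0.95 -0.16 1;0 0 0.13 -0.95 -0.95 -0.16 1;0 0 0.13 -0.95 -0.95 -0.16 1;0 0 0.13 -0.95 -0.95 -0.16 1", newtons=30)

```text
time: 1.05
eef_pos: [0.3466, 0.3885, 0.2501]
tcp_rot: [0.553, 0.833, 0.001, 0.0]
contact_force: [0.3, 0.2, 0.8]
opening: 0.999
finger_force: 0.0
```

```bash
python3 mv.py "[(.53,.2,.25,-30),(.4959,-.23,.25,-70.9)]"
```

```text
now [0.3466 0.3885 0.2501] yaw 22.86 F [0.3 0.2 0.8] op 0.999 t 1.05
[ 1.000e-04 -2.000e-04  1.468e-01] [-1.2249e+00  4.7870e-01  5.0000e-04]
[ 1.000e-04 -2.000e-04  2.604e-01] [-3.1398e+00 -5.1360e-01 -1.6000e-03]
```

Request:
send_rows(moves="0 0 0.147 -1 0.35 0 1;0 0 0.147 -1 0.35 0 1;0 0 0.147 -1 0.35 0 1;0 0 0.147 -1 0.35 0 1;0 0 0.147 -1 0.35 0 1;0 0 0.147 -1 0.35 0 1")

```text
time: 1.8
eef_pos: [0.4884, 0.2335, 0.2491]
tcp_rot: [0.865, 0.502, -0.0, -0.0]
contact_force: [0.3, -1.3, -0.0]
opening: 0.998
finger_force: 0.0
```

```bash
python3 mv.py "[(.53,.05,.25,-50),(.4959,-.23,.25,-70.9)]"
```

```text
now [0.4884 0.2335 0.2491] yaw -29.74 F [ 0.3 -1.3 -0. ] op 0.998 t 1.8
[-0.0001  0.0001  0.0563] [-0.6932  0.6358 -0.0051]
[-1.000e-04  1.000e-04  1.143e-01] [-1.9934  1.1822 -0.0053]
```

Request:
send_rows(moves="0 0 0.114 -1 0.65 0 1;0 0 0.114 -1 0.65 0 1;0 0 0.114 -1 0.65 0 1;0 0 0.114 -1 0.65 0 1;0 0 0.114 -1 0.65 0 1;0 0 0.114 -1 0.65 0 1")

```text
time: 2.55
eef_pos: [0.5013, -0.0044, 0.2494]
tcp_rot: [0.986, 0.167, -0.0, -0.0]
contact_force: [-1.6, 0.1, -0.0]
opening: 0.997
finger_force: 0.0
```

```bash
python3 mv.py "[(.4959,-.23,.18,-70.9),(.4959,-.23,.145,-70.9)]"
```

```text
now [ 0.5013 -0.0044  0.2494] yaw -70.76 F [-1.6  0.1 -0. ] op 0.997 t 2.55
[-0.0001 -0.      0.0004] [-0.3969  1.0562  0.3463]
[-0.0001 -0.      0.0004] [-0.3969  1.0563  0.5213]
```

Request:
send_rows(moves="0 0 0 -0.397 1 0.1 1;0 0 0 -0.397 1 0.1 1;0 0 0 -0.397 1 0.1 1;0 0 0 -0.397 1 0.1 1;0 0 0 -0.397 1 0.1 1;0 0 0 -0.397 1 0.1 1")

```text
time: 3.3
eef_pos: [0.4919, -0.2185, 0.2294]
tcp_rot: [0.986, 0.167, 0.0, -0.0]
contact_force: [-0.8, 0.0, -0.8]
opening: 0.998
finger_force: 0.0
```

Run:
```python
from mv import *
import cv2
plan([(.4959,-.23,.145,-70.9)])
C=cams()
o=np.zeros((600,800,3),np.uint8)
a=cv2.resize(C["top"]["image"][160:285,310:450,::-1],None,fx=3,fy=3,interpolation=cv2.INTER_CUBIC)
b=cv2.resize(C["side"]["image"][190:315,265:390,::-1],None,fx=3,fy=3,interpolation=cv2.INTER_CUBIC)
o[:375,:420]=a;o[:375,420:795]=b
cv2.imwrite("pics/c1.png",o[:375])
```

```text
now [ 0.4919 -0.2185  0.2294] yaw -70.78 F [-0.8  0.  -0.8] op 0.998 t 3.3
[-0.0001 -0.      0.0003] [-2.000e-04  6.090e-02  4.222e-01]
```

View pics/c1.png

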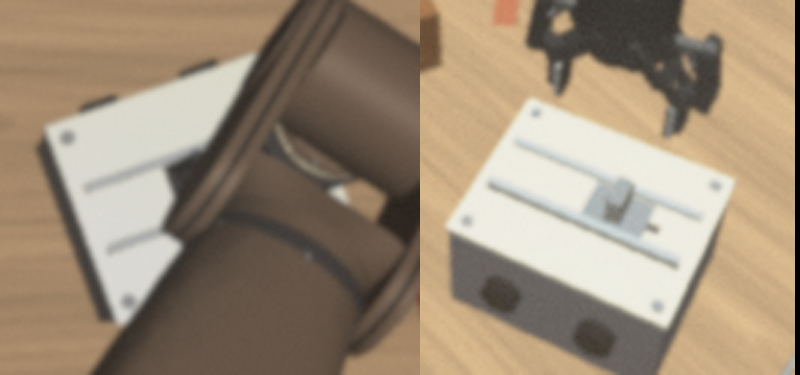

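The gripper stands over the fin, with the fingertips at (557,90) and (672,130) in the crop and lined up along the runners. The top view is blocked by the arm. Descending now.

Request:
send_rows(moves="0 0 0 0 0.061 0.2 1;0 0 0 0 0.061 0.35 1;0 0 0 0 0.061 0.42 1;0 0 0 0 0.061 0.42 1;0 0 0 0 0.061 0.42 0;0 0 0 0 0.061 0.42 -0.4;0 0 0 0 0.061 0.42 -0.8;0 0 0 0 0.061 0.42 -1;0 0 0 0 0.061 0.42 -1;0 0 0 0 0.061 0.42 -1", newtons=25)

```text
time: 4.65
eef_pos: [0.4953, -0.232, 0.1455]
tcp_rot: [0.986, 0.165, -0.0, -0.0]
contact_force: [0.7, -0.0, -0.3]
opening: 0.0
finger_force: 0.0
```

Run:
```python
from mv import *
import cv2
C=cams()
cv2.imwrite("pics/c2.png",cv2.resize(C["side"]["image"][190:315,265:390,::-1],None,fx=4.5,fy=4.5,interpolation=cv2.INTER_CUBIC))
print(proj(C["side"],[ctrl.get_state()["eef_pos"]]))
```

```text
[[331.07293424 255.73664251]]
```

View pics/c2.png

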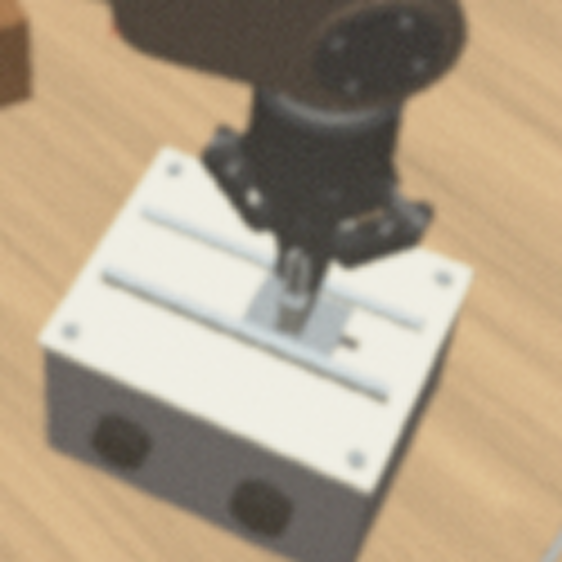

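Request:
send_rows(moves="0 0 0 0 -0.02 0 -1;0 0 0 0 -0.05 0 -1;0 0 0 0 -0.05 0 -1;0 0 0 0 -0.05 0 -1")

```text
time: 5.25
eef_pos: [0.4921, -0.2225, 0.1456]
tcp_rot: [0.986, 0.165, 0.0, 0.0]
contact_force: [0.2, 0.7, -0.3]
opening: -0.002
finger_force: 0.0
```

Run:
```python
from mv import *
import cv2
C=cams();print(ctrl.get_state())
cv2.imwrite("pics/c3.png",cv2.resize(C["side"]["image"][220:290,290:370,::-1],None,fx=8,fy=8,interpolation=cv2.INTER_CUBIC))
```

```text
{'time': 5.35, 'qpos': array([-6.12623616e-01,  6.18635849e-02,  1.97123130e+00, -5.03821819e-05,
        1.10835641e+00,  6.26088720e-01]), 'dq': array([-0.00138054,  0.00205476, -0.00121554,  0.00201796,  0.00131695,
        0.00069603]), 'joint_efforts': array([ 4.51384415e-02, -2.96842968e+01, -2.71450299e+01,  1.00558391e-03,
        1.70099036e-03, -1.00968398e-05]), 'eef_pos': array([ 0.49215294, -0.22258678,  0.1455762 ]), 'tcp_rot': array([9.86244810e-01, 1.65291167e-01, 3.44764796e-05, 6.56876628e-05]), 'contact_force': array([-0.62962563, -0.65651626,  0.23731072]), 'wrist_torque': array([ 0.04859255, -0.02603043,  0.01331801]), 'finger_force': 0.0, 'opening': 0.0023482259580929494}
```

View pics/c3.png

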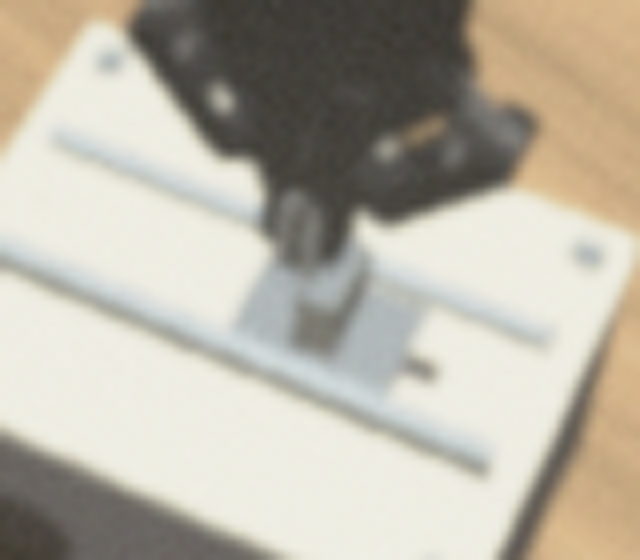

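Run:
```python
from mv import *
print(ctrl.finger_overhang)
C=cams();c=C["side"];s=ctrl.get_state();x,y,z=s["eef_pos"]
for zz in(z,z-.014,.155,.165,.175,.185):print(zz,proj(c,[(x,y,zz)]))
u=lambda a,b:((a+.5)/8-.5+290,(b+.5)/8-.5+220)
q=(.4887,-.2092,.3326)
P=pose(q,[(i,-.022+j,k) for k in(.125,.155) for i in(-.015,.015) for j in(-.007,.007)])
print("fin pred in crop",((proj(c,P)-[290,220])*8).round(0).tolist())
print("tip",u(310,265))
```

```text
0.014
0.14555167691249904 [[327.51828323 254.22145302]]
0.13155167691249903 [[327.0836356 257.3570661]]
0.155 [[327.8168395  252.06762339]]
0.165 [[328.13752876 249.75412303]]
0.175 [[328.46316172 247.40495814]]
0.185 [[328.79385357 245.0192976 ]]
fin pred in crop [[321.0, 361.0], [281.0, 343.0], [358.0, 292.0], [318.0, 276.0], [329.0, 307.0], [288.0, 290.0], [367.0, 238.0], [326.0, 221.0]]
tip (328.3125, 252.6875)
```

Run:
```python
from mv import *
import cv2
C=cams();c=C["side"]
a=np.radians(-70.8);d=np.array([np.cos(a),np.sin(a),0])
for z in(.21,.228,.24):print(z,proj(c,np.array([.4919,-.2185,z])+np.outer([-.0425,.0425,-.05,.05],d)).round(1).tolist())
o=cv2.resize(C["side"]["image"][200:290,290:380,::-1],None,fx=6,fy=6,interpolation=cv2.INTER_CUBIC)
```

```text
0.21 [[312.5, 231.6], [344.6, 244.5], [309.7, 230.5], [347.6, 245.6]]
0.228 [[312.9, 227.1], [345.5, 239.9], [310.1, 226.0], [348.5, 241.1]]
0.24 [[313.1, 223.9], [346.1, 236.8], [310.3, 222.8], [349.1, 238.0]]
```

The closed fingers appear to have ended above the fin: their tips show at (328,253) in the side view, about 20–25 mm higher than the stated tip. I'll move to the fin's -y side and touch down gently to check the height. Pushing can then start from there.

Request:
send_rows(moves="0 0 0 0 0 -0.15 -1;0 0 0 0 0.24 -0.15 -1;0 0 0 0 0.24 -0.1 -1;0 0 0 0 0.24 -0.05 -1;0 0 0 0 0.24 0 -1;0 0 0 0 0.24 0 -1")

```text
time: 6.3
eef_pos: [0.5067, -0.2665, 0.1436]
tcp_rot: [0.986, 0.166, -0.001, -0.001]
contact_force: [-0.1, -0.3, -0.5]
opening: 0.002
finger_force: 0.0
```

Request:
send_rows(moves="0 0 0 0 0 0.01 -1;0 0 0 0 0 0.02 -1;0 0 0 0 0 0.02 -1")

```text
time: 6.68
eef_pos: [0.5078, -0.2679, 0.1416]
tcp_rot: [0.986, 0.165, 0.0, 0.0]
contact_force: [-0.3, -0.6, -0.9]
opening: -0.002
finger_force: 0.0
```

Request:
send_rows(moves="0 0 0 0 0 0.01 -1;0 0 0 0 0 0.02 -1;0 0 0 0 0 0.02 -1")

```text
time: 7.05
eef_pos: [0.5076, -0.2678, 0.1372]
tcp_rot: [0.986, 0.165, -0.0, -0.0]
contact_force: [-0.2, 0.4, 0.1]
opening: -0.0
finger_force: 0.0
```

Request:
send_rows(moves="0 0 0 0 0 0.01 -1;0 0 0 0 0 0.02 -1;0 0 0 0 0 0.03 -1;0 0 0 0 0 0.03 -1")

```text
time: 7.55
eef_pos: [0.5076, -0.2678, 0.1312]
tcp_rot: [0.986, 0.165, -0.0, -0.0]
contact_force: [-0.2, 0.9, 0.6]
opening: 0.0
finger_force: 0.0
```

Request:
send_rows(moves="0 0 0 0 0 0.01 -1;0 0 0 0 0 0.02 -1;0 0 0 0 0 0.02 -1")

```text
time: 7.92
eef_pos: [0.5076, -0.2678, 0.1272]
tcp_rot: [0.986, 0.165, -0.0, -0.0]
contact_force: [0.8, 0.2, -0.2]
opening: 0.004
finger_force: 0.0
```

Request:
send_rows(moves="0 0 0 0 0 0.01 -1;0 0 0 0 0 0.02 -1;0 0 0 0 0 0.03 -1;0 0 0 0 0 0.03 -1")

```text
time: 8.43
eef_pos: [0.5076, -0.2678, 0.1212]
tcp_rot: [0.986, 0.165, -0.0, -0.0]
contact_force: [0.6, -0.4, 0.0]
opening: 0.0
finger_force: 0.0
```

Request:
send_rows(moves="0 0 0 0 0 0.01 -1;0 0 0 0 0 0.02 -1;0 0 0 0 0 0.02 -1")

```text
time: 8.8
eef_pos: [0.5076, -0.2678, 0.1172]
tcp_rot: [0.986, 0.165, -0.0, -0.0]
contact_force: [0.6, 0.3, -0.1]
opening: -0.001
finger_force: 0.0
```

Run:
```python
from mv import *
import cv2
C=cams()
cv2.imwrite("pics/c4.png",cv2.resize(C["side"]["image"][210:290,290:380,::-1],None,fx=7,fy=7,interpolation=cv2.INTER_CUBIC))
c=C["side"];x,y,z=ctrl.get_state()["eef_pos"]
for zz in(z,z-.014,.125,.135,.145):print(zz,(proj(c,[(x,y,zz)])-[290,210])*7)
```

```text
0.11749995056427517 [[376.4903699  403.86538762]]
0.10349995056427518 [[372.27975412 424.72683799]]
0.125 [[378.7826479  392.50832106]]
0.135 [[381.87964336 377.16429052]]
0.145 [[385.02406822 361.58527159]]
```

View pics/c4.png

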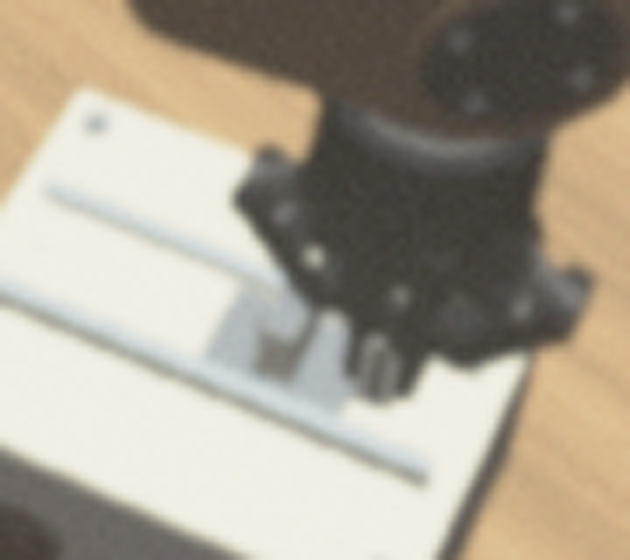

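No contact yet. The tips, at (378,402) in the crop, now stand just above the lid beside the fin at (285,345). So the real tip is about 23 mm higher than the stated one, and I'll plan with that offset. Pushing along +y (tool -y).

Request:
send_rows(moves="0 0 0 0 0 -0.02 -1;0 0 0 0 -0.03 -0.02 -1;0 0 0 0 -0.06 -0.02 -1;0 0 0 0 -0.09 -0.02 -1;0 0 0 0 -0.12 -0.02 -1;0 0 0 0 -0.15 -0.02 -1;0 0 0 0 -0.18 -0.02 -1;0 0 0 0 -0.18 -0.02 -1")

```text
time: 9.9
eef_pos: [0.4957, -0.2331, 0.1215]
tcp_rot: [0.986, 0.165, -0.0, -0.001]
contact_force: [0.4, -0.7, -0.8]
opening: 0.002
finger_force: 0.3
```

Request:
send_rows(moves="0 0 0 0 -0.03 0 -1;0 0 0 0 -0.06 0 -1;0 0 0 0 -0.09 0 -1;0 0 0 0 -0.1 0 -1;0 0 0 0 -0.1 0 -1")

```text
time: 10.52
eef_pos: [0.4893, -0.2144, 0.1215]
tcp_rot: [0.986, 0.165, -0.0, -0.001]
contact_force: [1.3, -1.1, -0.7]
opening: -0.002
finger_force: 0.6
```

Request:
send_rows(moves="0 0 0 0 -0.02 0 -1;0 0 0 0 -0.04 0 -1;0 0 0 0 -0.06 0 -1;0 0 0 0 -0.06 0 -1")

```text
time: 11.02
eef_pos: [0.4854, -0.203, 0.1215]
tcp_rot: [0.986, 0.165, -0.0, -0.0]
contact_force: [1.6, -2.1, -0.2]
opening: 0.001
finger_force: 0.7
```

Request:
send_rows(moves="0 0 0 0 -0.015 0 -1;0 0 0 0 -0.02 0 -1;0 0 0 0 -0.02 0 -1")

```text
time: 11.4
eef_pos: [0.4849, -0.2014, 0.1217]
tcp_rot: [0.986, 0.165, 0.001, 0.002]
contact_force: [3.4, -6.0, -3.9]
opening: -0.0
finger_force: 3.6
```

Run:
```python
from mv import *
import cv2
C=cams()
cv2.imwrite("pics/c5.png",cv2.resize(C["side"]["image"][210:290,280:370,::-1],None,fx=7,fy=7,interpolation=cv2.INTER_CUBIC))
q=(.4887,-.2092,.3326)
print(((proj(C["side"],pose(q,[(-.02,-.062,.12),(-.005,-.062,.12),(.005,-.018,.12),(-.005,-.018,.12),(-.02,.058,.125),(-.02,.002,.125),(.02,.002,.125)]))-[280,210])*7).round())
```

```text
[[429. 439.]
 [444. 408.]
 [344. 342.]
 [333. 361.]
 [132. 304.]
 [268. 363.]
 [312. 284.]]
```

View pics/c5.png

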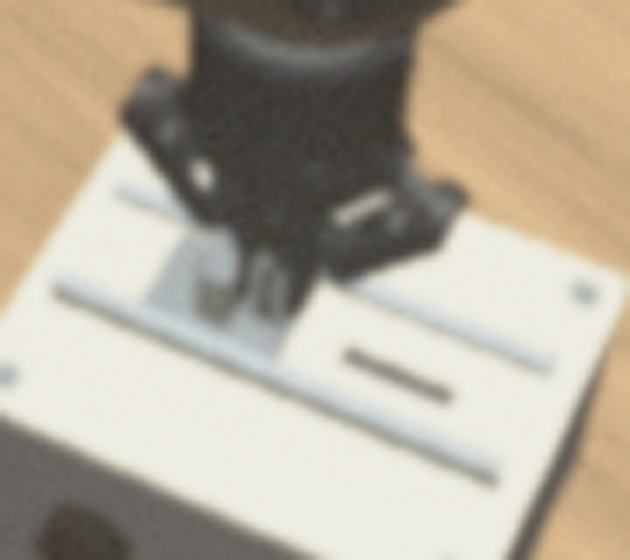

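The slot shows fully open at (345,352)–(452,397) in the crop and the force has risen to about 7 N. I'll push once more to confirm the stop, then retreat.

Request:
send_rows(moves="0 0 0 0 -0.01 0 -1;0 0 0 0 -0.02 0 -1;0 0 0 0 -0.02 0 -1")

```text
time: 11.88
eef_pos: [0.485, -0.2013, 0.1219]
tcp_rot: [0.986, 0.166, 0.002, 0.007]
contact_force: [7.6, -16.7, -9.0]
opening: -0.001
finger_force: 8.8
```

Request:
send_rows(moves="0 0 0 0 0.06 0 -1;0 0 0 0 0.06 0 -1;0 0 0 0 0.06 -0.2 -1;0 0 0 0 0.06 -0.5 -1;0 0 0 0 0.06 -0.7 -1;0 0 0 0 0.06 -0.7 0.5;0 0 0 0 0.06 -0.7 1")

```text
time: 12.75
eef_pos: [0.4862, -0.2064, 0.2603]
tcp_rot: [0.986, 0.166, -0.001, -0.001]
contact_force: [-0.0, 1.0, -0.3]
opening: 0.419
finger_force: 0.0
```

```bash
python3 mv.py "[(.51,0,.26,-45),(.5561,.145,.26,-21.1),(.5561,.145,.088,-21.1)]"
```

```text
now [ 0.4862 -0.2064  0.2603] yaw -70.95 F [-0.   1.  -0.3] op 0.419 t 12.75
[-0.0004  0.0001 -0.0721] [ 0.4495 -0.9367  0.0034]
[-0.0004  0.     -0.1385] [ 0.904  -1.5467  0.0042]
[-0.0004  0.     -0.1385] [ 0.9052 -1.5447  0.8642]
```

Request:
send_rows(moves="0 0 -0.1 0.55 -0.95 0 1;0 0 -0.1 0.55 -0.95 0 1;0 0 -0.1 0.55 -0.95 0 1;0 0 -0.1 0.55 -0.95 0 1;0 0 -0.1 0.55 -0.95 0 1;0 0 -0.1 0.55 -0.95 0 1")

```text
time: 13.5
eef_pos: [0.5281, 0.0078, 0.2598]
tcp_rot: [0.887, 0.462, -0.001, -0.001]
contact_force: [-0.1, 0.5, -0.7]
opening: 1.001
finger_force: 0.0
```

```bash
python3 mv.py "[(.5561,.145,.26,-21.1),(.5561,.145,.088,-21.1)]"
```

```text
now [0.5281 0.0078 0.2598] yaw -35.01 F [-0.1  0.5 -0.7] op 1.001 t 13.5
[-0.0005  0.0002 -0.0386] [ 0.6423 -0.2787 -0.0013]
[-0.0005  0.0002 -0.0386] [ 0.6438 -0.2763  0.8587]
```

Request:
send_rows(moves="0 0 -0.0386 0.643 -0.278 0 1;0 0 -0.0386 0.643 -0.278 0 1;0 0 -0.0386 0.643 -0.278 0 1;0 0 -0.0386 0.643 -0.278 0.2 1;0 0 -0.0386 0.643 -0.278 0.3 1;0 0 -0.0386 0.643 -0.278 0.3 1")

```text
time: 14.25
eef_pos: [0.5557, 0.1439, 0.199]
tcp_rot: [0.825, 0.565, -0.002, -0.001]
contact_force: [0.1, -0.2, -0.3]
opening: 1.003
finger_force: 0.0
```

Run:
```python
from mv import *
import cv2
plan([(.5561,.145,.12,-21.1),(.5561,.145,.086,-21.1)])
C=cams()
t=C["top"]["image"];s=C["side"]["image"]
for n in C: cv2.imwrite(f"pics/{n}_l.png",C[n]["image"][:,:,::-1])
# slot: dark blob on the white lid
q=(.4887,-.2092,.3326)
for n in C:
    c=C[n];g=cv2.cvtColor(c["image"],cv2.COLOR_RGB2GRAY).astype(float)
    ys=np.arange(-.08,-.0,.001);xs=np.arange(-.018,.0181,.001)
    G=np.array([[(x,y,.12) for y in ys] for x in xs]);uv=proj(c,pose(q,G.reshape(-1,3))).astype(np.float32)
    I=cv2.remap(g.astype(np.float32),uv[:,0].reshape(G.shape[:2]),uv[:,1].reshape(G.shape[:2]),cv2.INTER_LINEAR)
    print(n,"range",I.min(),I.max())
    W=np.clip(np.median(I)-I-15,0,None);W[:, :5]=0
    X,Y=G[...,0],G[...,1];m=W>0
    mx,my=(W*X).sum()/W.sum(),(W*Y).sum()/W.sum()
    cov=np.cov(np.c_[X[m],Y[m]].T,aweights=W[m]);ev,V=np.linalg.eigh(cov)
    print(" slot local mm",1e3*mx,1e3*my,"sd",1e3*np.sqrt(ev),"tilt deg",np.degrees(np.arctan(-V[0,1]/V[1,1])))
    print(" profile y",(I[16:21].mean(0)[::4]).round().astype(int).tolist())
    print(" profile x",(I[:,30:50].mean(1)[::2]).round().astype(int).tolist())
```

```text
now [0.5557 0.1439 0.199 ] yaw -21.2 F [ 0.1 -0.2 -0.3] op 1.003 t 14.25
[-0.0008  0.0004 -0.0003] [0.0069 0.0017 0.3948]
[-0.0008  0.0004 -0.0003] [0.0073 0.0025 0.5648]
top range 147.83594 214.96875
 slot local mm 1.0157823783099738 -39.994848496222204 sd [ 2.77817615 12.25191979] tilt deg -0.6959078922857564
 profile y [214, 214, 214, 213, 203, 164, 154, 157, 156, 156, 156, 157, 157, 158, 158, 167, 199, 213, 214, 214]
 profile x [205, 212, 214, 214, 213, 210, 200, 182, 164, 154, 154, 164, 182, 201, 211, 214, 214, 214, 212]
side range 135.25 228.6914
 slot local mm -0.042285861767405876 -39.79383709920701 sd [ 4.56319812 12.61004237] tilt deg 0.4299464391616461
 profile y [227, 228, 228, 227, 217, 170, 150, 149, 152, 153, 147, 147, 152, 153, 150, 166, 215, 226, 228, 227]
 profile x [200, 209, 217, 222, 224, 221, 210, 189, 162, 145, 148, 169, 196, 215, 224, 226, 227, 227, 226]
```

The slot is confirmed to about 1 mm in both cameras. Descending on the grip.

Request:
send_rows(moves="0 0 0 0.007 0.002 0.2 1;0 0 0 0.007 0.002 0.4 1;0 0 0 0.007 0.002 0.48 1;0 0 0 0.007 0.002 0.53 1;0 0 0 0.007 0.002 0.56 1;0 0 0 0.007 0.002 0.56 1")

```text
time: 15.1
eef_pos: [0.5586, 0.1465, 0.0903]
tcp_rot: [0.825, 0.566, 0.001, 0.0]
contact_force: [0.4, 0.6, -0.7]
opening: 1.003
finger_force: 0.0
```

Request:
send_rows(moves="0 0 0 0 0 0 0;0 0 0 0 0 0 -0.3;0 0 0 0 0 0 -0.6;0 0 0 0 0 0 -1;0 0 0 0 0 0 -1;0 0 0 0 0 0 -1", newtons=50)

```text
time: 15.85
eef_pos: [0.5582, 0.1466, 0.09]
tcp_rot: [0.824, 0.566, 0.0, 0.0]
contact_force: [-0.9, 1.3, 2.7]
opening: 0.271
finger_force: 49.8
```

Gripped: opening 0.271, about 23 mm, and 50 N. Lifting.

Request:
send_rows(moves="0 0 0 0 0 -0.05 -1;0 0 0 0 0 -0.15 -1;0 0 0 0 0 -0.3 -1;0 0 0 0 0 -0.45 -1;0 0 0 0 0 -0.6 -1;0 0 0 0 0 -0.75 -1;0 0 0 0 0 -0.85 -1;0 0 0 0 0 -0.85 -1")

```text
time: 16.85
eef_pos: [0.5589, 0.1465, 0.2621]
tcp_rot: [0.825, 0.566, 0.002, 0.001]
contact_force: [1.0, 0.2, -2.2]
opening: 0.277
finger_force: 49.2
```

Run:
```python
from mv import *
s=pose((.4887,-.2092,.3326),[(.0005,-.0399,.12)])[0];print(s)
plan([(.51,-.0,.26,0),(s[0],s[1],.26,19.06),(s[0],s[1],.26,19.06-180)])
print(ctrl.get_state()["qpos"])
```

```text
[ 0.50220001 -0.24675009  0.12      ]
now [0.5589 0.1465 0.2621] yaw -21.08 F [ 1.   0.2 -2.2] op 0.277 t 16.85
[ 0.0007 -0.0002 -0.0586] [-0.7717  0.0351  0.0092]
[ 7.000e-04 -1.000e-04 -1.115e-01] [-1.9369  0.4424  0.0085]
[-1.000e-04 -9.000e-04  3.885e-01] [-1.9369  0.4424  0.0085]
[ 8.08886513e-02  3.84672189e-02  1.77536523e+00 -1.29927773e-05
  1.32317223e+00  4.48791805e-01]
```

Request:
send_rows(moves="0 0 -0.055 -0.97 0.22 0 -1;0 0 -0.055 -0.97 0.22 0 -1;0 0 -0.055 -0.97 0.22 0 -1;0 0 -0.055 -0.97 0.22 0 -1;0 0 -0.055 -0.97 0.22 0 -1;0 0 -0.055 -0.97 0.22 0 -1")

```text
time: 17.6
eef_pos: [0.5291, -0.0493, 0.2588]
tcp_rot: [0.715, 0.699, -0.0, -0.001]
contact_force: [0.7, -0.0, -1.8]
opening: 0.276
finger_force: 49.8
```

```bash
python3 mv.py "[(.5022,-.2468,.262,19.06)]"
```

```text
now [ 0.5291 -0.0493  0.2588] yaw -1.23 F [ 0.7 -0.  -1.8] op 0.276 t 17.6
[-0.0002 -0.0002 -0.0564] [-0.9903 -0.1133 -0.017 ]
```

Request:
send_rows(moves="0 0 -0.0564 -0.99 -0.113 -0.017 -1;0 0 -0.0564 -0.99 -0.113 -0.017 -1;0 0 -0.0564 -0.99 -0.113 -0.017 -1;0 0 -0.0564 -0.99 -0.113 -0.017 -1;0 0 -0.0564 -0.99 -0.113 -0.017 -1;0 0 -0.0564 -0.99 -0.113 -0.017 -1;0 0 -0.0564 -0.99 -0.113 -0.017 -1")

```text
time: 18.48
eef_pos: [0.5027, -0.246, 0.2629]
tcp_rot: [0.58, 0.815, 0.0, -0.0]
contact_force: [0.2, -0.3, -3.6]
opening: 0.27
finger_force: 49.8
```

Run:
```python
from mv import *
import cv2
plan([(.5022,-.2468,.262,19.06)])
C=cams();c=C["side"];im=c["image"]
cv2.imwrite("pics/side_h.png",im[:,:,::-1]);cv2.imwrite("pics/top_h.png",C["top"]["image"][:,:,::-1])
a=cv2.resize(im[180:290,280:390,::-1],None,fx=5,fy=5,interpolation=cv2.INTER_CUBIC)
cv2.imwrite("pics/c6.png",a)
hsv=cv2.cvtColor(im,cv2.COLOR_RGB2HSV);
m=((im[...,0].astype(int)-im[...,1])>45).astype(np.uint8);m[:, :285]=0;m[:,385:]=0;m[:185]=0;m[290:]=0
n,l,st,ce=cv2.connectedComponentsWithStats(m);print(st.tolist(),ce.round(1).tolist())
```

```text
now [ 0.5027 -0.246   0.2629] yaw 19.16 F [ 0.2 -0.3 -3.6] op 0.27 t 18.48
[ 0.     -0.0001  0.0003] [-0.0027 -0.0037  0.0043]
[[0, 0, 560, 420, 234919], [289, 186, 9, 13, 104], [333, 233, 16, 18, 177]] [[279.4, 209.5], [293.2, 192.0], [340.2, 241.4]]
```

Run:
```python
from mv import *
import cv2
C=cams();c=C["side"];im=c["image"].astype(int)
a=im[...,0]-im[...,1]
for r in range(230,256): print(r,a[r,328:354].tolist())
p=ctrl.get_state()["eef_pos"]
for dz in(.015,.02,.025):
  zg=p[2]+dz;q=(p[0],p[1],np.radians(19.06))
  print(dz,proj(c,pose(q,[(x,y,zg-h) for h in(.104,.06) for x in(-.004,.004) for y in(-.02,.02)])).round(1).tolist())
```

```text
230 [30, 29, 31, 26, 24, 20, 16, 16, 11, 7, 4, 3, 1, 5, 3, 2, 1, 2, 4, 4, 7, 6, 6, 6, 5, 4]
231 [28, 31, 32, 31, 30, 30, 32, 30, 25, 19, 8, 9, 7, 5, 2, 2, 3, 3, 6, 4, 5, 3, 8, 7, 6, 4]
232 [21, 25, 30, 30, 32, 33, 43, 43, 38, 33, 27, 19, 17, 9, 5, 5, 4, 4, 5, 6, 4, 6, 7, 7, 6, 7]
233 [8, 12, 19, 24, 31, 35, 43, 48, 45, 43, 40, 37, 34, 24, 17, 12, 11, 5, 9, 6, 6, 6, 6, 5, 5, 8]
234 [3, 5, 8, 12, 23, 33, 43, 48, 46, 47, 47, 46, 45, 39, 35, 30, 24, 18, 11, 8, 7, 7, 6, 5, 6, 10]
235 [2, 2, 2, 4, 11, 27, 42, 44, 49, 48, 46, 48, 49, 48, 45, 44, 35, 33, 23, 17, 13, 9, 5, 7, 8, 18]
236 [1, 2, 2, 3, 9, 27, 44, 47, 46, 48, 48, 49, 49, 46, 48, 47, 47, 44, 41, 37, 32, 22, 16, 15, 16, 23]
237 [1, 1, 1, 3, 7, 29, 44, 48, 49, 48, 49, 48, 48, 47, 48, 46, 49, 49, 47, 44, 44, 36, 25, 21, 24, 29]
238 [2, 1, 1, 3, 9, 31, 44, 47, 49, 49, 49, 47, 49, 48, 47, 47, 46, 48, 49, 49, 46, 39, 34, 30, 32, 34]
239 [2, 1, 2, 3, 14, 34, 45, 47, 45, 48, 46, 48, 49, 49, 48, 46, 46, 48, 48, 47, 45, 39, 31, 33, 29, 30]
240 [2, 1, 1, 5, 18, 36, 47, 46, 48, 49, 48, 47, 48, 49, 47, 47, 48, 46, 48, 47, 45, 36, 33, 31, 32, 3
[... 1190 characters left out ...]
 8, 3, 1, 1, 1, 1, 1]
253 [1, 2, 2, 2, 1, 0, -4, -7, -7, -6, -5, -3, -3, -1, 2, 5, 9, 13, 9, 4, 1, 2, 2, 1, 1, 2]
254 [2, 1, 1, 2, 2, 2, 1, -1, -3, -4, -8, -7, -7, -6, -3, -2, 1, 2, 2, 1, 1, 2, 1, 2, 1, 2]
255 [1, 1, 1, 1, 1, 1, 2, 1, 1, 1, -2, -2, -8, -7, -5, -4, -4, -2, 1, 0, 1, 1, 1, 2, 1, 2]
0.015 [[345.5, 255.4], [330.4, 249.2], [346.7, 253.0], [331.7, 246.9], [347.6, 244.7], [332.0, 238.5], [348.8, 242.3], [333.3, 236.2]]
0.02 [[345.7, 254.2], [330.6, 248.1], [346.9, 251.9], [331.9, 245.8], [347.8, 243.5], [332.2, 237.2], [349.1, 241.1], [333.5, 234.9]]
0.025 [[345.9, 253.0], [330.8, 246.9], [347.1, 250.7], [332.1, 244.6], [348.1, 242.2], [332.4, 235.9], [349.3, 239.8], [333.7, 233.6]]
```

Request:
send_rows(moves="0 0 0 -0.003 -0.003 0.06 -1;0 0 0 -0.003 -0.003 0.14 -1;0 0 0 -0.003 -0.003 0.2 -1;0 0 0 -0.003 -0.003 0.24 -1;0 0 0 -0.003 -0.003 0.24 -1;0 0 0 -0.003 -0.003 0.24 -1;0 0 0 -0.003 -0.003 0.24 -1")

```text
time: 19.55
eef_pos: [0.5022, -0.2489, 0.2157]
tcp_rot: [0.581, 0.814, -0.0, 0.001]
contact_force: [-0.7, -1.0, -2.6]
opening: 0.271
finger_force: 49.7
```

Run:
```python
from mv import *
import cv2
plan([(.5022,-.2468,.21,19.06)])
C=cams();c=C["side"];im=c["image"]
p=ctrl.get_state()["eef_pos"];print(p)
a=cv2.resize(im[200:290,290:390,::-1],None,fx=6,fy=6,interpolation=cv2.INTER_CUBIC)
cv2.imwrite("pics/c7.png",a)
cr=lambda P:((proj(c,P)-[290,200]+.5)*6-.5).round().tolist()
q=(p[0],p[1],np.radians(19.06))
print("edge",[cr(pose(q,[(0,-.02,p[2]+d-.104),(0,.02,p[2]+d-.104)])) for d in(.015,.02,.025)])
print("slot",cr(pose((.4887,-.2092,.3326),[(-.0045,-.062,.12),(.0055,-.062,.12),(.0055,-.018,.12),(-.0045,-.018,.12)])))
```

```text
now [ 0.5022 -0.2489  0.2157] yaw 19.02 F [-0.7 -1.  -2.6] op 0.271 t 19.55
[ 0.0001  0.0002 -0.0001] [0.0098 0.0031 0.0286]
[ 0.50212008 -0.24874093  0.21552997]
edge [[[329.0, 395.0], [242.0, 359.0]], [[330.0, 389.0], [243.0, 352.0]], [[331.0, 382.0], [244.0, 346.0]]]
slot [[324.0, 412.0], [332.0, 394.0], [238.0, 354.0], [229.0, 371.0]]
```

View pics/c7.png

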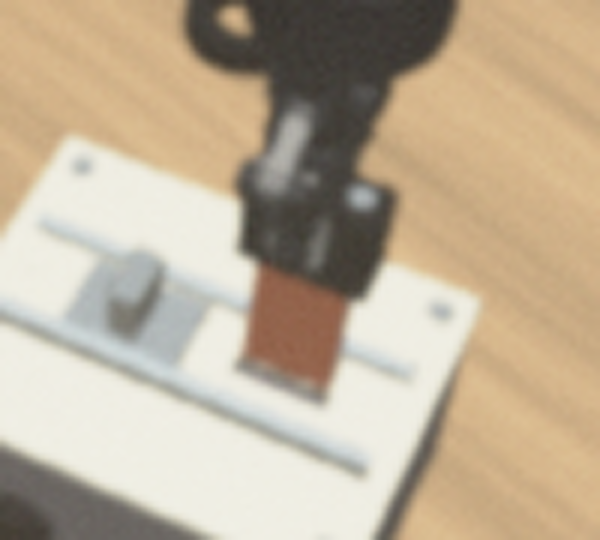

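The blade stands just above the slot, with its edge from (248,360) to (328,392) in the crop. It sits about 2 mm too far to -y, which agrees with the measured pose. Correcting this and lowering step by step.

Request:
send_rows(moves="0 0 0 0.01 0.003 0 -1;0 0 0 0.01 0.003 0 -1;0 0 0 0.01 0.003 0.02 -1;0 0 0 0.01 0.003 0.04 -1;0 0 0 0.01 0.003 0.05 -1;0 0 0 0.01 0.003 0.05 -1")

```text
time: 20.4
eef_pos: [0.5016, -0.2464, 0.2045]
tcp_rot: [0.581, 0.814, -0.0, -0.0]
contact_force: [-0.3, 0.2, -1.9]
opening: 0.274
finger_force: 49.7
```

```bash
python3 mv.py "[(.5022,-.2468,.2,19.06)]"
```

```text
now [ 0.5016 -0.2464  0.2045] yaw 19.02 F [-0.3  0.2 -1.9] op 0.274 t 20.4
[-0.0001 -0.0001 -0.0001] [-0.0029  0.0022  0.0225]
```

Request:
send_rows(moves="0 0 0 -0.002 0.002 0.01 -1;0 0 0 -0.002 0.002 0.02 -1;0 0 0 -0.002 0.002 0.03 -1;0 0 0 -0.002 0.002 0.03 -1")

```text
time: 20.9
eef_pos: [0.5022, -0.2466, 0.1986]
tcp_rot: [0.581, 0.814, -0.0, -0.0]
contact_force: [-0.7, -0.8, -2.7]
opening: 0.273
finger_force: 49.7
```

Request:
send_rows(moves="0 0 0 0 0 0.01 -1;0 0 0 0 0 0.02 -1;0 0 0 0 0 0.03 -1;0 0 0 0 0 0.03 -1")

```text
time: 21.4
eef_pos: [0.5021, -0.2466, 0.1926]
tcp_rot: [0.581, 0.814, -0.0, -0.0]
contact_force: [-0.1, -0.3, -2.0]
opening: 0.275
finger_force: 49.7
```

Request:
send_rows(moves="0 0 0 0 0 0.01 -1;0 0 0 0 0 0.03 -1;0 0 0 0 0 0.05 -1;0 0 0 0 0 0.07 -1;0 0 0 0 0 0.07 -1")

```text
time: 22.02
eef_pos: [0.502, -0.2465, 0.1783]
tcp_rot: [0.581, 0.814, 0.0, -0.001]
contact_force: [-0.2, 0.7, -2.9]
opening: 0.275
finger_force: 49.7
```

Request:
send_rows(moves="0 0 0 0 0 0.02 -1;0 0 0 0 0 0.05 -1;0 0 0 0 0 0.08 -1;0 0 0 0 0 0.11 -1;0 0 0 0 0 0.11 -1")

```text
time: 22.65
eef_pos: [0.5019, -0.2464, 0.156]
tcp_rot: [0.581, 0.814, 0.0, -0.001]
contact_force: [-0.5, -1.0, -2.4]
opening: 0.277
finger_force: 49.8
```

Run:
```python
from mv import *
plan([(.5022,-.2466,.145,19.06)])
C=cams();c=C["side"];im=c["image"].astype(int);a=im[...,0]-im[...,1]
p=ctrl.get_state()["eef_pos"];q=(p[0],p[1],np.radians(19.06))
zu=p[2]+.02-.025
print("lid line",proj(c,pose(q,[(-.004,y,.12) for y in(-.02,0,.02)])).round(1).tolist())
print("under grip",zu,proj(c,pose(q,[(-.012,y,zu) for y in(-.02,0,.02)])).round(1).tolist())
for col in(332,335,338,341,344):print(col,[(r,int(a[r,col])) for r in range(236,272)])
```

```text
now [ 0.5019 -0.2464  0.156 ] yaw 19.03 F [-0.5 -1.  -2.4] op 0.277 t 22.65
[-0.0001 -0.0002 -0.0001] [-0.0013  0.0011  0.0551]
lid line [[342.9, 267.5], [335.7, 264.5], [328.5, 261.5]]
under grip 0.15188855874833612 [[343.1, 262.9], [335.7, 259.7], [328.3, 256.7]]
332 [(236, 4), (237, 1), (238, 2), (239, 2), (240, 3), (241, 1), (242, 4), (243, 2), (244, -1), (245, 3), (246, 3), (247, 2), (248, 2), (249, 3), (250, 2), (251, 2), (252, 6), (253, 5), (254, 1), (255, 3), (256, 4), (257, 15), (258, 31), (259, 42), (260, 48), (261, 47), (262, 41), (263, 24), (264, 6), (265, 2), (266, 1), (267, -2), (268, -5), (269, -9), (270, -7), (271, 1)]
335 [(236, 2), (237, 3), (238, 0), (239, 2), (240, 1), (241, 2), (242, 2), (243, 1), (244, 2), (245, 3), (246, 1), (247, 3), (248, 1), (249, 2), (250, 2), (251, 4), (252, 5), (253, 6), (254, 3), (255, 2), (256, 4), (257, 5), (258, 10), (259, 22), (260, 38), (261, 46), (262, 48), (263, 42), (264, 28), (265, 9), (266, 2), (267, 1), (268, 0), (269, -5), (270, -9), (271, -5)]
338 [(236, 1), (237, 2), (238, 3), (239, 2), (240, 1), (241, 2), (242, 2), (243, 5
[... 340 characters left out ...]
40, 3), (241, 3), (242, 3), (243, 2), (244, 3), (245, 3), (246, 0), (247, 2), (248, -1), (249, 4), (250, 3), (251, 2), (252, 1), (253, 3), (254, 2), (255, 3), (256, 6), (257, 5), (258, 5), (259, 4), (260, 6), (261, 15), (262, 32), (263, 45), (264, 47), (265, 48), (266, 36), (267, 18), (268, 4), (269, 1), (270, 0), (271, -3)]
344 [(236, 4), (237, 3), (238, 4), (239, 3), (240, 4), (241, 2), (242, 4), (243, 2), (244, 3), (245, 2), (246, -1), (247, -3), (248, 0), (249, -1), (250, 3), (251, 2), (252, 4), (253, 4), (254, 4), (255, 5), (256, 4), (257, 4), (258, 5), (259, 5), (260, 6), (261, 4), (262, 12), (263, 22), (264, 22), (265, 19), (266, 13), (267, 12), (268, 3), (269, 1), (270, 1), (271, 1)]
```

Request:
send_rows(moves="0 0 0 0 0 0.02 -1;0 0 0 0 0 0.04 -1;0 0 0 0 0 0.055 -1;0 0 0 0 0 0.055 -1;0 0 0 0 0 0.055 -1;0 0 0 0 0 0.055 -1")

```text
time: 23.5
eef_pos: [0.5024, -0.2468, 0.1461]
tcp_rot: [0.581, 0.814, -0.0, 0.0]
contact_force: [1.1, -0.6, -2.5]
opening: 0.272
finger_force: 49.8
```

Run:
```python
from mv import *
import time
plan([(.5022,-.2466,.145,19.06)])
F=[];T=[];Z=[]
for i in range(8):
    C=cams();s=ctrl.get_state();F.append(s["contact_force"]);T.append(s["wrist_torque"]);Z.append(s["eef_pos"])
print(np.mean(F,0).round(2),np.mean(T,0).round(3),np.mean(Z,0).round(4),np.abs(s["dq"]).max(),s["tcp_rot"].round(4),s["time"])
c=C["side"];im=c["image"].astype(int);a=im[...,0]-im[...,1]
p=np.mean(Z,0);q=(p[0],p[1],np.radians(19.06))
print(proj(c,pose(q,[(-.004,0,.12),(-.012,0,.14),(-.012,0,.135)])).round(1).tolist())
print([(r,int(a[r,335])) for r in range(256,272)])
# shutter plate near-end check: brightness along runners' middle, local y
g=im.mean(2).astype(np.float32);import cv2
Q=(.4887,-.2092,.3326);ys=np.arange(-.01,.08,.004)
uv=proj(c,pose(Q,[(-.017,y,.125) for y in ys])).astype(np.float32)
print(list(zip((ys*1e3).round().astype(int).tolist(),cv2.remap(g,uv[:,0],uv[:,1],1).ravel().round().astype(int).tolist())))
```

```text
now [ 0.5024 -0.2468  0.1461] yaw 19.02 F [ 1.1 -0.6 -2.5] op 0.272 t 23.5
[ 0.      0.     -0.0001] [ 0.0013 -0.0006  0.0055]
[-0.08 -0.1  -1.89] [ 0.001 -0.002  0.011] [ 0.5023 -0.2468  0.146 ] 0.0014602587202191277 [0.5805 0.8142 0.     0.    ] 24.3
[[335.7, 264.5], [335.2, 262.4], [335.0, 263.5]]
[(256, 3), (257, 4), (258, 2), (259, 3), (260, 5), (261, 14), (262, 32), (263, 37), (264, 27), (265, 8), (266, 2), (267, 0), (268, -1), (269, -5), (270, -8), (271, -6)]
[(-10, 229), (-6, 227), (-2, 222), (2, 207), (6, 199), (10, 201), (14, 201), (18, 203), (22, 200), (26, 195), (30, 193), (34, 197), (38, 200), (42, 202), (46, 198), (50, 199), (54, 202), (58, 215), (62, 225), (66, 227), (70, 227), (74, 226), (78, 226)]
```

Request:
send_rows(moves="0 0 0 0 0 0.004 -1;0 0 0 0 0 0.007 -1;0 0 0 0 0 0.007 -1;0 0 0 0 0 0.007 -1;0 0 0 0 0 0.007 -1;0 0 0 0 0 0.007 -1")

```text
time: 25.05
eef_pos: [0.5023, -0.2468, 0.1446]
tcp_rot: [0.581, 0.814, -0.0, 0.0]
contact_force: [0.4, -0.0, -2.7]
opening: 0.273
finger_force: 49.8
```

Run:
```python
from plant import ctrl
s=ctrl.get_state();print(s["eef_pos"],s["contact_force"],s["opening"],abs(s["dq"]).max(),s["time"])
print(ctrl.sign_off())
```

```text
[ 0.50230969 -0.2467606   0.14456838] [ 0.40213104 -0.04748428 -2.65481631] 0.27277582569955483 0.0014248584177189677 25.05
the job is handed in; nothing more can be done
None
```

I handed the job in at 25 s: the shutter is pushed to its open stop, and the link is held upright and still in the slot with about 20 mm of blade showing and almost no side force on it.

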